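# Leak-test a miniature: lid on the pot, hold the valve at the third step

## Robot

A 7-joint arm with a two-finger parallel gripper is mounted at the origin on the work surface. World frame = base frame: x ahead of the robot, y to its left, z up, the work surface at z = 0. Lengths are in m, angles in rad, forces in N, time in s.
With the tool pointing down it reaches from about 0.425 to 0.925 m from the base axis. Payload 6.8 kg.
Tool frame: the origin (TCP) lies on the mounting face of the last link; the fingertips stand 173 mm ahead of it and the grasp point (between the pads) lies 155 mm ahead of it; z points along the fingers, y is the line along which they close (so a half turn about z gives the same grasp; the last joint's range is limited). The gripper opens to 85 mm and grips with 20 to 120 N. Pads are 22 mm wide; open, the fingers measure 114 mm over their backs; the gripper's body (76 mm by 85 mm) begins 54 mm behind the grasp point. The pads swing forward as they close: fully open they stand 13 mm farther back than shut.
Start: joints at [-1.278, 0.477, 0.022, 1.555, -0.011, 1.109, -0.083], TCP at [0.263, 0.622, 0.405] pointing down, gripper open.
Joint ranges: [-2.96, 2.96], [-0.34, 2.1], [-1.41, 1.46], [0.24, 2.44], [-1.37, 4.51], [0.17, 1.92], [-2.96, 2.96]. Speed limits (rad/s): [2.39, 2.39, 3.14, 3.14, 3.14, 3.14, 3.14].

## Interface

Orientations are given as a rotation vector (axis times angle).
In Python, from bench import r gives the robot as it stands.
- The arm moves only by the tool carry_out, never from a script. Its argument "moves" is a list of rows, each a list of 5 numbers: the shift along the tool's x, y, z in m, then the turn about the tool's z in rad, then the finger opening in m, from 0 to 0.0854. In form: [[dx, dy, dz, roll, claw], ...]. A call has exactly 8 rows; each row is the pose to reach, as a shift and turn from the pose commanded when the call began, along the tool's axes at that moment; what a row does not reach only later rows make up. A row lasts 1/10 s, in which the tool goes at most 50 mm and 8.59 degrees, less where a joint would pass 70% of its speed; a pose out of reach is approached as far as the arm can. A call with a gripper value outside its range is refused whole. The fingers move at their own pace and stop on an object; "force" is the grip in N (left out, the last holds). Time passes only in rows, so rows that repeat a pose let the fingers close, or fill a call up. It gives the time, the measured TCP pose, the force, the opening and the grip force at its end, in the units of the state.
- r.get_obs(): the state, without advancing time (a new reading comes with each control period).
- r.grab_frame(name): name is "side" or "top"; returns the picture (384x512x3 uint8, red, green, blue); there is no depth.
- r.calibration(name): a dict with "fx", "fy", "cx", "cy" (pixels), "rvec" (rotation vector, rad) and "tvec" (3), from world to camera coordinates, as OpenCV has them. Camera axes: x right, y down, z forward; pixel columns grow to the right and rows downward; lengths in m; the calibration is good to about 2 mm. A picture is of the moment at which its call begins. calibration takes no time and is no camera call.
- r.hand_in(): hands the job in; it is judged then, once.
The state is a dict: "clock": time; "joints": joint angles; "qvel": joint speeds; "tau": joint torques, N m; "tcp_pos": TCP position; "orientation": TCP orientation; "contact_force": force on the tool from outside, world axes, zero at the start; "moment": the same for the moment, N m; "grip_width": finger opening in m; "gripper_force": force on a finger pad.
Only numpy, scipy, OpenCV 4.12 (cv2) and the standard library are available. Lean on these libraries where they do the work, as an engineer would, in place of code of your own. Each camera call takes 0.05 s, during which the arm holds its last target. There are 200 camera calls.

## Task

Run a leak test on the miniature bottle standing in the steel test pot: take the round lid by its orange grip, lower it (do not drop it) onto the pot so that it sits flush, with its black spigot inside the rim, and let go of it. Then press the spring-return lever of the blue valve down past its first two clicks to the third and last one, just short of its stop, and keep holding it there: it springs back when let go, so the job finishes with the robot still pressing the lever. Leave the bottles and the other things on the bench where they are.

Things in the scene. Friction and masses are not known exactly. Their poses are not given: they have to be found in the camera images.
- lid: Loose round lid, 0.28 to 0.46 kg, lying flat on the bench right side up. From below: black spigot 95 mm across (its foot chamfered) and 8 mm high, pale aluminium plate 120 mm across and 8 mm thick (16 mm up is the plate's top), then an upright orange bar grip 50 mm long (lid x), 18 mm wide (lid y), 46 mm high; total height 62 mm. Origin: centre of the spigot's underside, z up.
- lid_grip (a point): Centre of the orange grip, 48 mm above the lid's origin (14 mm below the grip's top); axes as the lid's: x along the 50 mm length, y across the 18 mm width.
- pot: Fixed open steel test pot, 116 mm outer and 100 mm inner diameter, 85 mm high, with a flat blue foot ring; a small amber miniature bottle stands in it, below the rim. Origin: centre of its underside. The pot and the valve may change sides.
- pot_mouth (a point): Centre of the pot's mouth at rim height, 85 mm above the bench, z up. With the lid seated the plate rests on the rim and the lid's origin is 8 mm below this point, on the same axis (2.5 mm play all round).
- valve: Fixed blue valve console on a grey foot 110 mm (x) by 120 mm (y); body 90 mm high, two lugs beside the lever up to 128 mm, white scale disc on its +y side up to 145 mm, with green, yellow and red dots for steps 1, 2, 3. Origin: centre of the foot's underside; z up, the lever points along the valve's own -x.
- lever_axis (a point): Point on the lever's hinge line, 105 mm above the bench, at valve x = -30 mm; the hinge line runs along the valve's y. Axes as the valve's.
- lever_bar (a point): Centre of the red round cross bar at the lever's end: 20 mm diameter, 64 mm long along the valve's y, 110 mm from the hinge line. Press on its top. At rest the lever points 0.5 rad above level (bar centre about 158 mm above the bench); at the third click 0.25 rad below level (about 78 mm above the bench). Its axes turn with the lever.
- lever (a joint): Lever angle pressed down from rest, rad: 0 at rest (up), first click about 0.25, second about 0.5, third about 0.75, solid stop at 0.78. A spring always pushes it back to 0: the push needed on the bar swells to about 7 to 9 N just after each click, eases to about 3 to 6 N just before the next, and is about 8 N at the third; the clicks do not hold it.
- gin: Bystander: clear bottle, 72 mm across, 230 mm tall, loose, origin under its centre.
- blue_bottle: Bystander: blue bottle, 68 mm across, 220 mm tall, loose, origin under its centre.
- dark_jar: Bystander: brown jar, 70 mm across, 110 mm tall, loose, origin under its centre.
- tape: Bystander: roll of tape lying flat, 90 mm across, 45 mm high, loose, origin under its centre.
- stopper: Bystander: cork bottle stopper standing on its head, 32 mm across, 34 mm tall, loose, origin under its centre.
- scanner: Bystander: black hand scanner like a phone, 150 x 72 x 12 mm, lying flat, loose, origin under its centre.
- cup: Bystander: blue cup, 80 mm across, 95 mm tall, loose, origin under its centre.
Not all that is in view belongs to the job. Leave any pink or purple look-alike of the pot alone.

How it is judged:
By the outcome, as a careful person would: the job done as asked, in the order asked, and still so for the second after the job is handed in, while the arm keeps its last pose, push and grip.
It also fails if it takes over 56 s, if anything falls off the work surface, if the arm or the gripper's body presses on something with over 40 N, if the wrist force passes 120 N, or if a joint passes its speed limit or range.

## Working session

There is one attempt and no reset: what is moved stays moved. The work goes in short steps, Python scripts to look and compute and a tool call to move; the robot and the scene stay as the last step left them, time stands still between calls to the robot, and variables do not carry over. Pictures are saved under pics/ and viewed, at most 10 in all, crops included, and the job is handed in when it is done.

Besides the shell and the picture viewer there is one more tool, called after ">>>" by a JSON object that holds its "api" and its "payload", one argument or row to a line. carry_out: Moves the arm, as the interface text tells. Its arguments: {"type":"object","properties":{"moves":{"type":"array","items":{"type":"array","items":{"type":"number"}}},"force":{"type":"number"}},"required":["moves"]}

```bash
mkdir -p pics; python3 - <<'E'
from bench import r
import cv2
for n in("side","top"):
    cv2.imwrite(f"pics/{n}0.png",cv2.resize(r.grab_frame(n)[:,:,::-1],(800,600),interpolation=cv2.INTER_CUBIC)); print(n,r.calibration(n))
o=r.get_obs(); print(o)
E
```

```text
side {'fx': 357.74483683561925, 'fy': 357.74483683561925, 'cx': 258.0479569976505, 'cy': 196.72187717359833, 'rvec': array([ 2.02311543, -0.39163316,  0.24116188]), 'tvec': array([-0.46094501,  0.21351811,  0.91122128])}
top {'fx': 411.41306429056255, 'fy': 411.41306429056255, 'cx': 254.1688762115576, 'cy': 192.41583316426963, 'rvec': array([ 2.09844733, -2.14477645,  0.18677231]), 'tvec': array([0.01429885, 0.54149447, 1.23432458])}
{'clock': 0.1, 'joints': array([-1.27811671,  0.47768285,  0.02232196,  1.5563481 , -0.01146432,
        1.10930034, -0.08310978]), 'qvel': array([ 5.55074491e-04,  4.46700424e-04,  1.23597907e-03, -2.63435889e-03,
       -8.36917520e-05,  1.61833903e-03,  4.48888210e-04]), 'tau': array([ 5.52559897e-03, -5.97763503e+01,  1.61463730e+00, -2.81951898e+01,
        1.29450296e-02,  5.04042691e-03, -2.58391665e-06]), 'tcp_pos': array([0.26322908, 0.62128469, 0.40384741]), 'orientation': array([-6.25232830e-01, -3.07855912e+00,  2.51328002e-03]), 'contact_force': array([-0.37038611,  0.20337693, -0.56871135]), 'moment': array([ 0.03763382, -0.07375703,  0.04424131]), 'gripper_force': 0.0, 'grip_width': 0.08527883372036649}
```

View pics/top0.png

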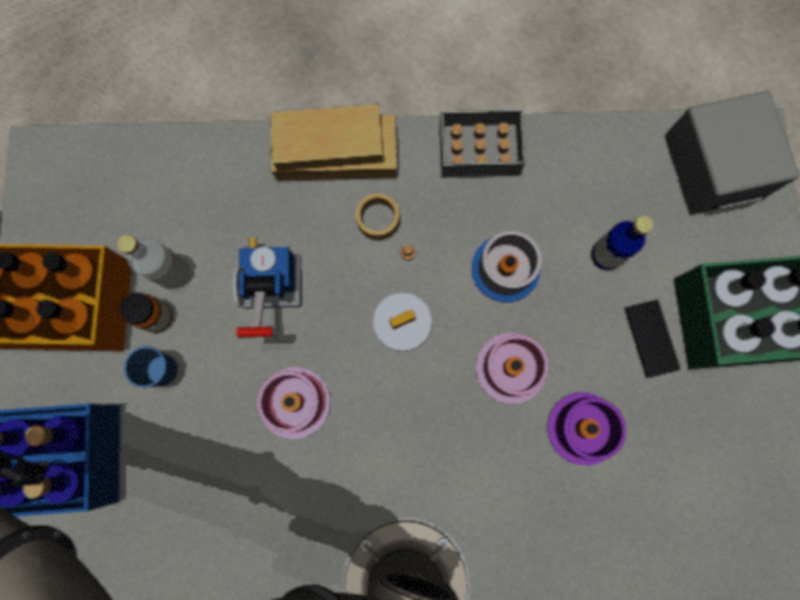

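View pics/side0.png

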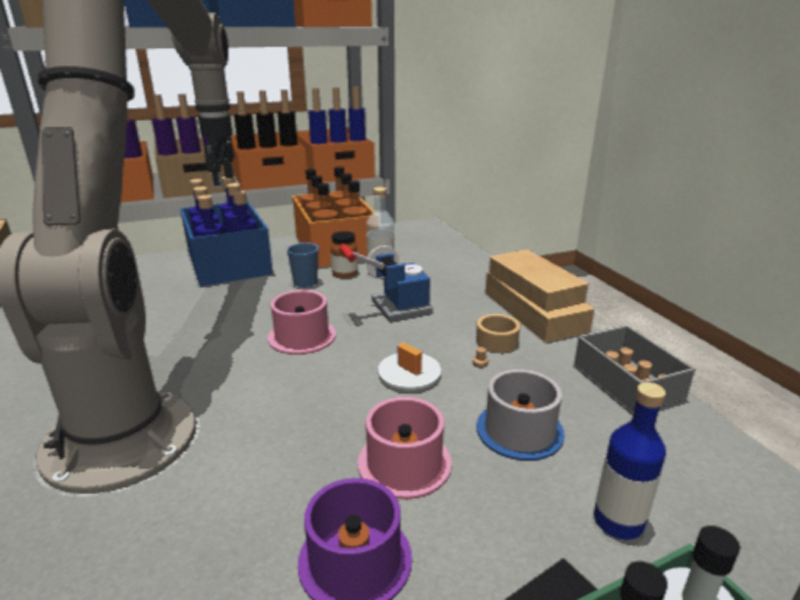

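Pot candidates in the top view (800x600): grey with blue foot (505,265), pink (512,367), pink (293,402) and purple (587,428). The grey one is steel with a blue foot ring, so it fits. The lid is at (402,321) and the valve at (265,275). I'll confirm in a crop.

```bash
python3 - <<'E'
import cv2,numpy as np
from bench import r
t=r.grab_frame("top")[:,:,::-1]; s=r.grab_frame("side")[:,:,::-1]
a=cv2.resize(t[145:225,145:352],None,fx=3.8,fy=3.8,interpolation=cv2.INTER_CUBIC)  # 786x304
b=cv2.resize(s[150:292,215:375][:,:],None,fx=2,fy=2,interpolation=cv2.INTER_CUBIC)
c=np.zeros((a.shape[0]+b.shape[0],a.shape[1],3),np.uint8); c[:304]=a; c[304:,:b.shape[1]]=b
cv2.imwrite("pics/crop1.png",c); print(c.shape)
E
cat > h.py <<'E'
import numpy as np,cv2
from bench import r
def ray(n,u,v):
    c=r.calibration(n);R=cv2.Rodrigues(c['rvec'])[0]
    d=R.T@np.array([(u-c['cx'])/c['fx'],(v-c['cy'])/c['fy'],1]);return -R.T@c['tvec'],d
def at(n,u,v,z):
    o,d=ray(n,u,v);return (o+d*(z-o[2])/d[2])
def px(n,P):
    c=r.calibration(n);return cv2.projectPoints(np.float64([P]),c['rvec'],c['tvec'],np.array([[c['fx'],0,c['cx']],[0,c['fy'],c['cy']],[0,0,1]]),None)[0][0,0]
E
```

```text
(588, 787, 3)
```

View pics/crop1.png

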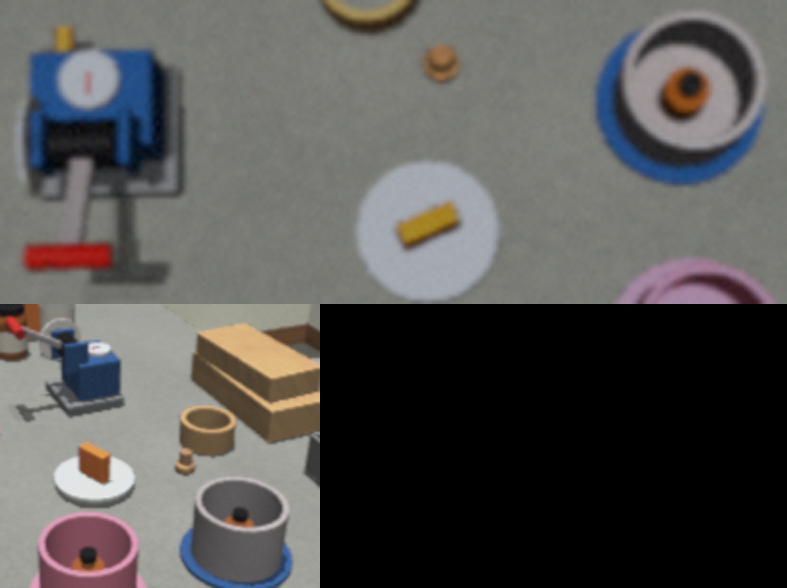

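The grey pot with the blue foot is confirmed: its rim spans crop px 622–765 × 11–152. The lid plate is centred at (428,231), its grip top at (428,224), tilted about 20°, and the red bar at (68,257).

```bash
python3 - <<'E'
from h import *
f=lambda x,y:((x+.5)/3.8+144.5,(y+.5)/3.8+144.5)
A=lambda x,y,z:at("top",*f(x,y),z)[:2].round(4)
print("plate",A(428,231,.016),"griptop",A(428,224,.062))
print("griptop edge",A(397,224,.062),A(452,203,.062), A(406,243,.06),A(461,221,.06))
print("rim",A(693.5,81.5,.085), A(622,82,.085),A(765,82,.085),A(693,11,.085),A(693,152,.085))
print("foot ring", A(597,100,0),A(763,100,0))
print("bar",A(68,257,.158),A(25,257,.158),A(112,257,.158),"bar shadow - ")
print("foot", A(182,70,.01),A(182,192,.01),A(45,196,.01))
t=r.grab_frame("top").astype(int)
m=((t.min(2)>150)).astype(np.uint8)
n,l,s,c=cv2.connectedComponentsWithStats(m)
for i in range(1,n):
    if s[i,4]>60: print(s[i],c[i])
R=cv2.Rodrigues(r.get_obs()['orientation'])[0];print(R.round(3))
for y,n in((.16,'gin'),):pass
print("bottles",A(0,0,0))
E
```

```text
plate [ 0.5056 -0.0063] griptop [ 0.5043 -0.0064]
griptop edge [0.5049 0.0187] [ 0.5211 -0.0262] [0.4895 0.0118] [ 0.5065 -0.0332]
rim [ 0.6122 -0.2231] [ 0.6131 -0.1655] [ 0.6104 -0.2806] [ 0.6711 -0.2258] [ 0.5542 -0.2196]
foot ring [ 0.6188 -0.1544] [ 0.6155 -0.297 ]
bar [0.4703 0.2628] [0.471  0.2949] [0.4696 0.2299] bar shadow - 
foot [0.6512 0.2021] [0.5446 0.2014] [0.5438 0.3177]
[161 159  14  14 134] [167.76865672 165.1641791 ]
[313 158  25  23 127] [327.7007874 167.8503937]
[489 172  21  20 176] [497.15909091 182.93181818]
[459 174  21  21 197] [467.11675127 185.08121827]
[239 188  37  36 870] [257.00344828 205.34137931]
[495 200  17  22 163] [502.2208589  211.24539877]
[464 202  21  22 200] [472.175 213.785]
[[-0.921  0.39  -0.   ]
 [ 0.39   0.921 -0.001]
 [-0.    -0.001 -1.   ]]
bottles [0.7208 0.3635]
```

>>> {"api": "carry_out", "payload": {
  "moves": [
    [0,0,-0.05,0,0.085],
    [-0.03,-0.032,-0.06,0.1,0.085],
    [-0.065,-0.067,-0.06,0.2,0.085],
    [-0.1,-0.103,-0.06,0.3,0.085],
    [-0.134,-0.139,-0.06,0.4,0.085],
    [-0.168,-0.174,-0.06,0.5,0.085],
    [-0.202,-0.209,-0.06,0.6,0.085],
    [-0.236,-0.244,-0.06,0.7,0.085]
  ]
}}

```text
clock: 1.05
tcp_pos: [0.3858, 0.3027, 0.4648]
orientation: [-1.649, -2.674, -0.001]
contact_force: [0.3, 0.3, -0.1]
grip_width: 0.0847
gripper_force: 0.0
```

```bash
cat >> h.py <<'E'
def to(x,y,z,yaw=None):
    "shift in tool axes to TCP target; yaw = wanted world angle of tool y"
    o=r.get_obs();R=cv2.Rodrigues(o['orientation'])[0];d=R.T@(np.array([x,y,z])-o['tcp_pos'])
    a=np.arctan2(R[1,1],R[0,1]); ro=None if yaw is None else -((yaw-a+np.pi/2)%np.pi-np.pi/2)
    print('clock',round(o['clock'],2),'tcp',o['tcp_pos'].round(4),'yaw',a.round(4),'j',o['joints'].round(2),'F',o['contact_force'].round(1),'w',round(o['grip_width'],4),o['gripper_force'],'\n shift',d.round(4),'roll',ro,'tilt',R[:,2].round(4))
E
python3 -c "
from h import *
to(.505,-.0065,.26,np.radians(20))"
```

```text
clock 1.05 tcp [0.3858 0.3027 0.4648] yaw 0.4659 j [-1.03  0.11  0.26  1.92 -0.03  1.11 -0.29] F [ 0.3  0.3 -0.1] w 0.0847 0.0 
 shift [-0.3299 -0.0324  0.2047] roll 0.11682159166607398 tilt [ 1.e-04  5.e-04 -1.e+00]
```

>>> {"api": "carry_out", "payload": {
  "moves": [
    [-0.05,-0.005,0,0.03,0.085],
    [-0.1,-0.01,0,0.06,0.085],
    [-0.15,-0.015,0.01,0.09,0.085],
    [-0.2,-0.02,0.03,0.117,0.085],
    [-0.24,-0.024,0.06,0.117,0.085],
    [-0.275,-0.028,0.09,0.117,0.085],
    [-0.31,-0.031,0.125,0.117,0.085],
    [-0.33,-0.032,0.165,0.117,0.085]
  ]
}}

```text
clock: 1.85
tcp_pos: [0.5073, -0.0068, 0.2994]
orientation: [1.799, 2.572, 0.002]
contact_force: [1.3, 0.8, 0.1]
grip_width: 0.0851
gripper_force: 0.0
```

```bash
python3 -c "
from h import *
to(.505,-.0065,.203,np.radians(20))
a=r.grab_frame('top')[:,:,::-1];b=r.grab_frame('side')[:,:,::-1]
c=np.hstack([cv2.resize(a[150:250,200:300],(400,400),interpolation=2),cv2.resize(b[150:280,200:330],(400,400),interpolation=2)])
cv2.imwrite('pics/g1.png',c)
"
```

```text
clock 1.85 tcp [ 0.5073 -0.0068  0.2994] yaw 0.3502 j [-0.51  0.37  0.49  2.08 -0.25  0.75  0.48] F [1.3 0.8 0.1] w 0.0851 0.0 
 shift [ 0.0012 -0.0024  0.0964] roll 0.0011458939458131034 tilt [ 3.4e-03 -5.0e-04 -1.0e+00]
```

View pics/g1.png

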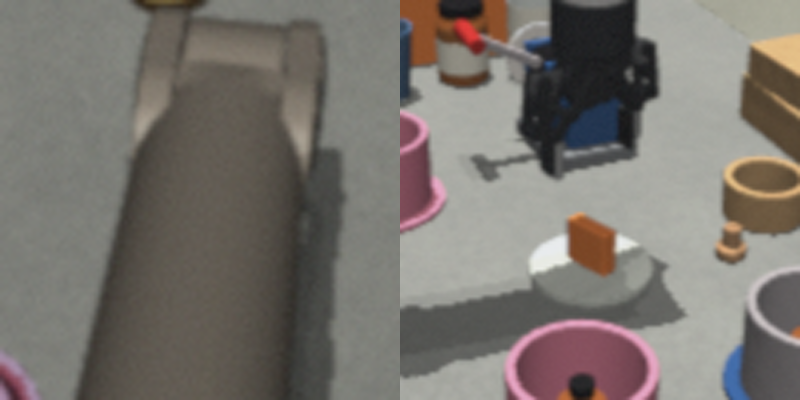

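The side view shows the open fingers above the orange grip and in line with it (grip at about (590,245)). The arm hides it from the top camera. Descending.

>>> {"api": "carry_out", "payload": {
  "moves": [
    [0,-0.001,0.04,0,0.085],
    [0,-0.001,0.07,0,0.085],
    [0,-0.001,0.085,0,0.085],
    [0,-0.001,0.096,0,0.085],
    [0,-0.001,0.096,0,0.06],
    [0,-0.001,0.096,0,0.04],
    [0,-0.001,0.096,0,0.025],
    [0,-0.001,0.096,0,0.02]
  ],
  "force": 40
}}

```text
clock: 2.75
tcp_pos: [0.5058, -0.0041, 0.2046]
orientation: [1.796, 2.576, 0.002]
contact_force: [0.6, -0.6, -0.2]
grip_width: 0.0278
gripper_force: 0.0
```

>>> {"api": "carry_out", "payload": {
  "moves": [
    [0,0,0,0,0.01],
    [0,0,0,0,0.005],
    [0,0,0,0,0.005],
    [0,0,0,0,0.005],
    [0,0,0,0,0.005],
    [0,0,0,0,0.005],
    [0,0,0,0,0.005],
    [0,0,0,0,0.005]
  ],
  "force": 60
}}

```text
clock: 3.55
tcp_pos: [0.506, -0.0042, 0.2047]
orientation: [1.796, 2.576, 0.002]
contact_force: [-0.6, 0.5, 6.2]
grip_width: 0.0174
gripper_force: 59.7
```

```bash
python3 -c "
from h import *
to(.505,-.0065,.36,np.radians(20))"
```

```text
clock 3.55 tcp [ 0.506  -0.0042  0.2047] yaw 0.353 j [-0.42  0.53  0.38  2.12 -0.37  0.55  0.59] F [-0.6  0.5  6.2] w 0.0174 59.70437049865723 
 shift [-0.0018 -0.0015 -0.1553] roll 0.0039046363999515332 tilt [ 1.8e-03  7.0e-04 -1.0e+00]
```

>>> {"api": "carry_out", "payload": {
  "moves": [
    [0,0,-0.02,0,0.005],
    [0,0,-0.05,0,0.005],
    [0,0,-0.09,0,0.005],
    [0,0,-0.13,0,0.005],
    [-0.02,0.002,-0.155,0,0.005],
    [-0.05,0.005,-0.155,0,0.005],
    [-0.085,0.009,-0.155,0,0.005],
    [-0.12,0.012,-0.155,0,0.005]
  ]
}}

```text
clock: 4.35
tcp_pos: [0.5583, -0.1133, 0.3589]
orientation: [-1.795, -2.578, -0.001]
contact_force: [0.0, 0.7, -3.6]
grip_width: 0.0171
gripper_force: 59.0
```

>>> {"api": "carry_out", "payload": {
  "moves": [
    [-0.03,0.003,0,0,0.005],
    [-0.06,0.006,0,0,0.005],
    [-0.085,0.008,0,0,0.005],
    [-0.105,0.011,0,0,0.005],
    [-0.12,0.012,0,0,0.005],
    [-0.12,0.012,0.015,0,0.005],
    [-0.12,0.012,0.03,0,0.005],
    [-0.12,0.012,0.03,0,0.005]
  ]
}}

```text
clock: 5.15
tcp_pos: [0.6096, -0.2189, 0.3249]
orientation: [-1.791, -2.573, 0.002]
contact_force: [-0.6, 0.8, -4.0]
grip_width: 0.0171
gripper_force: 58.8
```

```bash
python3 -c "
from h import *
to(.6118,-.2213,.31)
a=r.grab_frame('top')[:,:,::-1];b=r.grab_frame('side')[:,:,::-1]
c=np.hstack([cv2.resize(a[120:220,280:380],(400,400),interpolation=2),cv2.resize(b[190:290,285:385],(400,400),interpolation=2)])
cv2.imwrite('pics/g2.png',c)
"
```

```text
clock 5.15 tcp [ 0.6096 -0.2189  0.3249] yaw 0.3547 j [-0.12  0.56  0.53  1.72 -0.33  0.96  0.89] F [-0.6  0.8 -4. ] w 0.0171 58.777976632118225 
 shift [-0.0031  0.0013  0.0149] roll None tilt [-0.0064  0.0029 -1.    ]
```

View pics/g2.png

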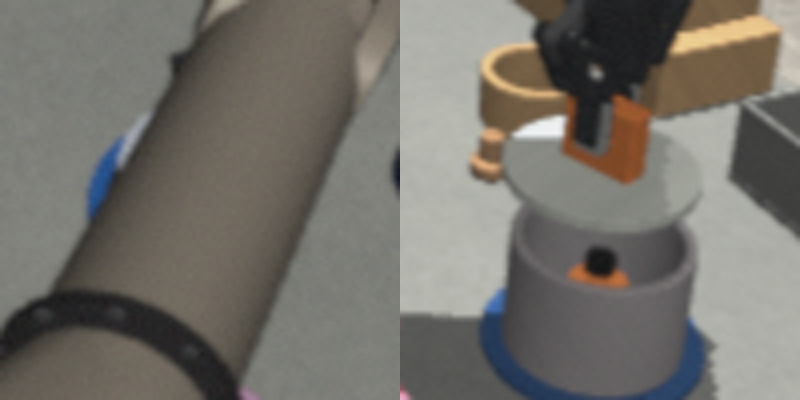

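The side view shows the lid hanging above the steel pot, plate at about (600,170), nearly centred. I'll overlay the predicted outlines to check offset and tilt.

```bash
python3 -c "
from h import *
o=r.get_obs();print(o['tcp_pos'],o['clock'])
b=r.grab_frame('side')[:,:,::-1]
x0,y0,k=285,195,6
c=cv2.resize(b[y0:y0+95,x0:x0+130],None,fx=k,fy=k,interpolation=2)
def circ(X,Y,z,rad,col):
    P=np.array([px('side',[X+rad*np.cos(t),Y+rad*np.sin(t),z]) for t in np.linspace(0,6.283,90)])
    cv2.polylines(c,[np.int32(((P-[x0,y0]+.5)*k))],True,col,1)
p=o['tcp_pos'];z=p[2]-.2047
circ(p[0]+.0006,p[1]-.0018,z+.016,.06,(0,0,255))
circ(.6124,-.2231,.085,.058,(0,255,0))
circ(.6124,-.2231,.085,.050,(0,255,255))
cv2.imwrite('pics/g3.png',c);to(.6118,-.2213,.31)
"
```

```text
[ 0.61058063 -0.21972825  0.32754249] 5.25
clock 5.3 tcp [ 0.6109 -0.2202  0.3284] yaw 0.3542 j [-0.12  0.56  0.53  1.72 -0.33  0.96  0.89] F [ 1.  -0.5 -2.3] w 0.0172 58.77931237220764 
 shift [-0.0014  0.0005  0.0184] roll None tilt [-7.e-04  6.e-04 -1.e+00]
```

View pics/g3.png

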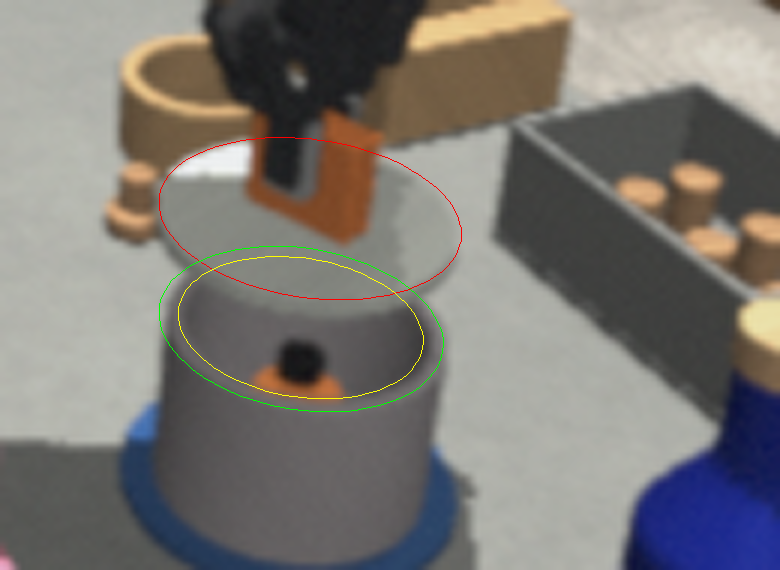

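The outlines match the plate (red) and the rim (green) to about 1 mm, with no tilt. Lowering.

>>> {"api": "carry_out", "payload": {
  "moves": [
    [-0.0005,0,0.005,0,0.005],
    [-0.0005,0,0.01,0,0.005],
    [-0.0005,0,0.015,0,0.005],
    [-0.0005,0,0.02,0,0.005],
    [-0.0005,0,0.025,0,0.005],
    [-0.0005,0,0.03,0,0.005],
    [-0.0005,0,0.03,0,0.005],
    [-0.0005,0,0.03,0,0.005]
  ]
}}

```text
clock: 6.1
tcp_pos: [0.6111, -0.2217, 0.2986]
orientation: [-1.797, -2.577, 0.0]
contact_force: [0.6, -0.4, -2.4]
grip_width: 0.0172
gripper_force: 58.9
```

```bash
python3 -c "
from h import *
to(.6118,-.2213,.2817)"
```

```text
clock 6.1 tcp [ 0.6111 -0.2217  0.2986] yaw 0.3529 j [-0.11  0.59  0.51  1.74 -0.36  0.9   0.91] F [ 0.6 -0.4 -2.4] w 0.0172 58.916478753089905 
 shift [0.0001 0.0008 0.0169] roll None tilt [-2.e-04  0.e+00 -1.e+00]
```

>>> {"api": "carry_out", "payload": {
  "moves": [
    [0,0.0005,0.003,0,0.005],
    [0,0.0005,0.005,0,0.005],
    [0,0.0005,0.007,0,0.005],
    [0,0.0005,0.009,0,0.005],
    [0,0.0005,0.011,0,0.005],
    [0,0.0005,0.013,0,0.005],
    [0,0.0005,0.015,0,0.005],
    [0,0.0005,0.015,0,0.005]
  ]
}}

```text
clock: 6.9
tcp_pos: [0.6128, -0.2215, 0.2841]
orientation: [1.794, 2.574, 0.002]
contact_force: [6.0, -0.3, -1.9]
grip_width: 0.0173
gripper_force: 59.0
```

```bash
python3 -c "
from h import *
to(.6118,-.2213,.2817)"
```

```text
clock 6.9 tcp [ 0.6128 -0.2215  0.2841] yaw 0.3534 j [-0.1   0.61  0.5   1.74 -0.37  0.88  0.91] F [ 6.  -0.3 -1.9] w 0.0173 58.97596299648285 
 shift [ 0.0005 -0.0009  0.0024] roll None tilt [ 0.0037 -0.0011 -1.    ]
```

>>> {"api": "carry_out", "payload": {
  "moves": [
    [0,0.0012,0,0,0.005],
    [0,0.0012,0.001,0,0.005],
    [0,0.0012,0.002,0,0.005],
    [0,0.0012,0.003,0,0.005],
    [0,0.0012,0.0035,0,0.005],
    [0,0.0012,0.004,0,0.005],
    [0,0.0012,0.004,0,0.005],
    [0,0.0012,0.004,0,0.005]
  ]
}}

```text
clock: 7.7
tcp_pos: [0.6133, -0.2216, 0.2817]
orientation: [1.796, 2.575, 0.002]
contact_force: [2.0, 0.8, 11.2]
grip_width: 0.0169
gripper_force: 60.9
```

```bash
python3 -c "
from h import *
to(.6118,-.2213,.2817)
b=r.grab_frame('side')[:,:,::-1]
x0,y0,k=285,195,6
cv2.imwrite('pics/g4.png',cv2.resize(b[y0:y0+95,x0:x0+130],None,fx=k,fy=k,interpolation=2))
"
```

```text
clock 7.7 tcp [ 0.6133 -0.2216  0.2817] yaw 0.3528 j [-0.1   0.62  0.5   1.74 -0.37  0.87  0.91] F [ 2.   0.8 11.2] w 0.0169 60.92313766479492 
 shift [ 0.0008 -0.0013  0.    ] roll None tilt [ 2.6e-03 -3.0e-04 -1.0e+00]
```

View pics/g4.png

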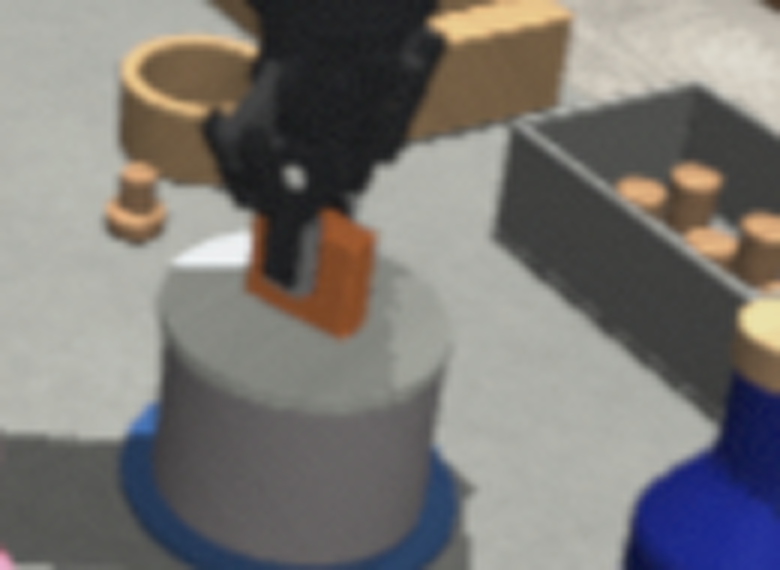

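The lid is flush: plate on the rim with no gap, TCP z as predicted, and about 11 N bearing up. Releasing and going up.

>>> {"api": "carry_out", "payload": {
  "moves": [
    [0,0,-0.002,0,0.005],
    [0,0,-0.002,0,0.03],
    [0,0,-0.002,0,0.06],
    [0,0,-0.002,0,0.085],
    [0,0,-0.002,0,0.085],
    [0,0,-0.01,0,0.085],
    [0,0,-0.03,0,0.085],
    [0,0,-0.06,0,0.085]
  ],
  "force": 20
}}

```text
clock: 8.55
tcp_pos: [0.612, -0.2208, 0.3392]
orientation: [-1.795, -2.574, 0.002]
contact_force: [0.3, -0.1, 0.4]
grip_width: 0.0855
gripper_force: 0.0
```

>>> {"api": "carry_out", "payload": {
  "moves": [
    [0,0,-0.04,0,0.085],
    [0,0,-0.08,0,0.06],
    [0,0,-0.08,-0.1,0.03],
    [0,0,-0.08,-0.2,0.0],
    [0,0,-0.08,-0.3,0],
    [0,0,-0.08,-0.4,0],
    [0,0,-0.08,-0.5,0],
    [0,0,-0.08,-0.6,0]
  ]
}}

```text
clock: 9.35
tcp_pos: [0.6125, -0.2212, 0.4203]
orientation: [0.949, 2.995, -0.0]
contact_force: [0.7, -0.0, 0.4]
grip_width: -0.0001
gripper_force: 0.0
```

```bash
python3 -c "
from h import *
to(.471,.263,.40,np.pi/2)
b=r.grab_frame('side')[:,:,::-1];cv2.imwrite('pics/g5.png',cv2.resize(b,(800,600),interpolation=2))"
```

```text
clock 9.35 tcp [ 0.6125 -0.2212  0.4203] yaw 0.9568 j [-0.06  0.45  0.43  1.62 -0.2   1.12  1.38] F [ 0.7 -0.   0.4] w -0.0001 0.0 
 shift [0.3946 0.3143 0.0202] roll -0.6139753981839586 tilt [ 2.e-04 -1.e-04 -1.e+00]
```

View pics/g5.png

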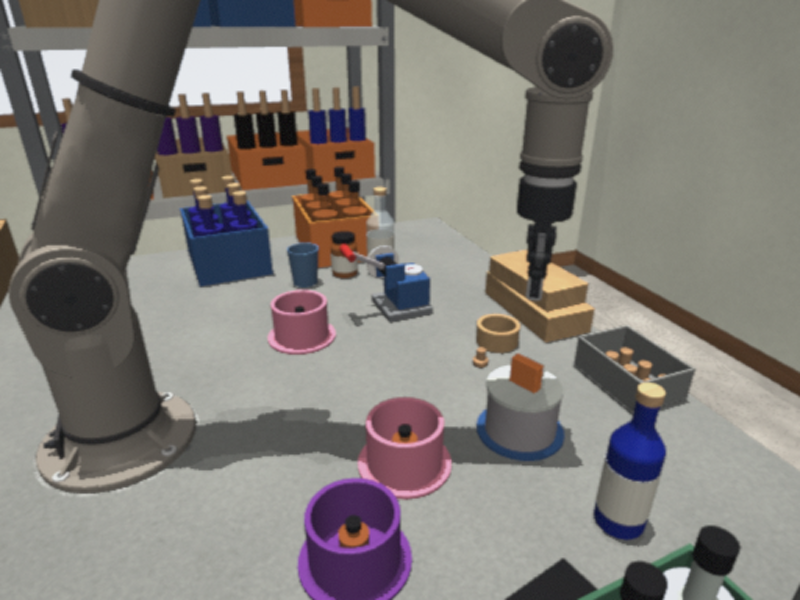

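The lid is seated level on the pot (525,395), grip upright. Now to the valve.

>>> {"api": "carry_out", "payload": {
  "moves": [
    [0.035,0.028,0,-0.08,0],
    [0.07,0.056,0,-0.16,0],
    [0.105,0.084,0,-0.24,0],
    [0.14,0.112,0,-0.32,0],
    [0.175,0.14,0,-0.4,0],
    [0.21,0.168,0,-0.48,0],
    [0.245,0.195,0,-0.56,0],
    [0.28,0.223,0,-0.614,0]
  ]
}}

```text
clock: 10.2
tcp_pos: [0.5127, 0.1241, 0.4204]
orientation: [0.006, 3.141, 0.0]
contact_force: [0.5, 0.2, 0.4]
grip_width: -0.0001
gripper_force: 0.0
```

```bash
python3 -c "
from h import *
to(.471,.263,.37,np.pi/2)"
```

```text
clock 10.2 tcp [0.5127 0.1241 0.4204] yaw 1.5673 j [-0.52  0.22  0.19  1.9  -0.05  1.03  1.26] F [0.5 0.2 0.4] w -0.0001 0.0 
 shift [0.0423 0.1387 0.0504] roll -0.0035433860249312055 tilt [ 7.e-04  2.e-04 -1.e+00]
```

>>> {"api": "carry_out", "payload": {
  "moves": [
    [0.012,0.04,0,0,0],
    [0.024,0.08,0,0,0],
    [0.034,0.115,0,0,0],
    [0.04,0.135,0.01,0,0],
    [0.04,0.135,0.03,0,0],
    [0.04,0.135,0.05,0,0],
    [0.04,0.135,0.05,0,0],
    [0.04,0.135,0.05,0,0]
  ]
}}

```text
clock: 11.0
tcp_pos: [0.4743, 0.2578, 0.3702]
orientation: [-0.008, -3.141, 0.0]
contact_force: [-0.4, 0.2, 1.0]
grip_width: -0.0002
gripper_force: 0.0
```

```bash
python3 -c "
from h import *
to(.469,.263,.341,np.pi/2)
a=r.grab_frame('top')[:,:,::-1];b=r.grab_frame('side')[:,:,::-1]
c=np.hstack([cv2.resize(a[140:240,120:220],(400,400),interpolation=2),cv2.resize(b[110:210,200:300],(400,400),interpolation=2)])
cv2.imwrite('pics/g6.png',c)"
```

```text
clock 11.0 tcp [0.4743 0.2578 0.3702] yaw 1.5654 j [-0.7   0.29  0.1   1.92 -0.04  0.93  0.99] F [-0.4  0.2  1. ] w -0.0002 0.0 
 shift [0.0053 0.0051 0.0292] roll -0.005396667680041656 tilt [-1.e-04 -3.e-04 -1.e+00]
```

View pics/g6.png

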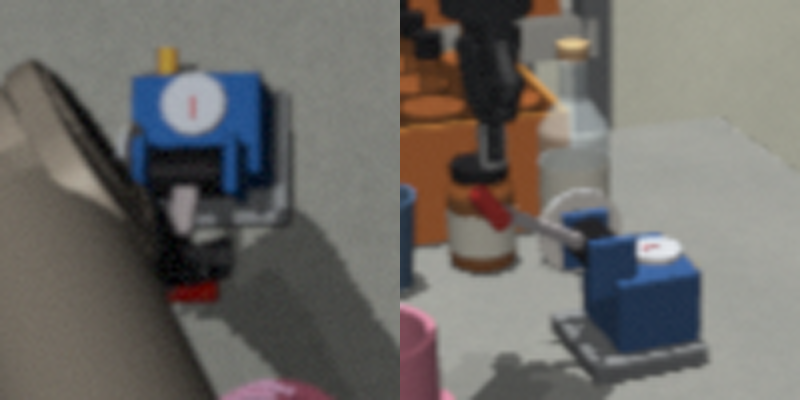

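Side view: the closed tips at (490,165) are just above the red bar at (490,205). Pressing down in stages.

>>> {"api": "carry_out", "payload": {
  "moves": [
    [0.005,0.005,0.01,0,0],
    [0.009,0.005,0.02,0,0],
    [0.009,0.005,0.028,0,0],
    [0.01,0.005,0.036,0,0],
    [0.011,0.005,0.044,0,0],
    [0.012,0.005,0.052,0,0],
    [0.013,0.005,0.06,0,0],
    [0.013,0.005,0.068,0,0]
  ]
}}

```text
clock: 11.9
tcp_pos: [0.4604, 0.2634, 0.3012]
orientation: [-0.005, -3.14, 0.0]
contact_force: [-4.2, -0.8, 6.1]
grip_width: 0.0001
gripper_force: 3.2
```

```bash
python3 -c "
from h import *
to(.461,.263,.2635,np.pi/2)"
```

```text
clock 11.9 tcp [0.4604 0.2634 0.3012] yaw 1.5675 j [-0.71  0.37  0.09  2.   -0.05  0.77  0.97] F [-4.2 -0.8  6.1] w 0.0001 3.1716590747237206 
 shift [-0.0007 -0.0004  0.0377] roll -0.0032607726792515113 tilt [-1.8e-03 -1.0e-04 -1.0e+00]
```

>>> {"api": "carry_out", "payload": {
  "moves": [
    [0,0,0.006,0,0],
    [0,0,0.012,0,0],
    [0,0,0.018,0,0],
    [0,0,0.024,0,0],
    [-0.001,0,0.029,0,0],
    [-0.001,0,0.033,0,0],
    [-0.001,0,0.036,0,0],
    [-0.001,0,0.036,0,0]
  ]
}}

```text
clock: 12.7
tcp_pos: [0.4622, 0.2632, 0.2653]
orientation: [-0.006, -3.141, 0.0]
contact_force: [-2.9, 1.3, 5.5]
grip_width: -0.0003
gripper_force: 2.6
```

```bash
python3 -c "
from h import *
to(.461,.263,.2592,np.pi/2)"
```

```text
clock 12.7 tcp [0.4622 0.2632 0.2653] yaw 1.567 j [-0.7   0.43  0.08  2.02 -0.05  0.7   0.98] F [-2.9  1.3  5.5] w -0.0003 2.601371817290783 
 shift [ 0.0012 -0.0002  0.0061] roll -0.003785835546553429 tilt [-2.e-04 -1.e-04 -1.e+00]
```

Now small steps, watching the force for the third click (about 8 N) and the stop.

>>> {"api": "carry_out", "payload": {
  "moves": [
    [0,0,0.001,0,0],
    [0,0,0.002,0,0],
    [0,0,0.003,0,0],
    [0,0,0.004,0,0],
    [0,0,0.004,0,0],
    [0,0,0.004,0,0],
    [0,0,0.004,0,0],
    [0,0,0.004,0,0]
  ]
}}

```text
clock: 13.5
tcp_pos: [0.4624, 0.2631, 0.2621]
orientation: [0.006, 3.141, 0.001]
contact_force: [-3.0, 0.5, 6.7]
grip_width: -0.0002
gripper_force: 3.4
```

>>> {"api": "carry_out", "payload": {
  "moves": [
    [0,0,0.0005,0,0],
    [0,0,0.001,0,0],
    [0,0,0.001,0,0],
    [0,0,0.001,0,0],
    [0,0,0.001,0,0],
    [0,0,0.001,0,0],
    [0,0,0.001,0,0],
    [0,0,0.001,0,0]
  ]
}}

```text
clock: 14.3
tcp_pos: [0.4625, 0.2631, 0.2611]
orientation: [0.006, 3.141, 0.001]
contact_force: [-1.7, -0.5, 7.3]
grip_width: -0.0001
gripper_force: 3.6
```

>>> {"api": "carry_out", "payload": {
  "moves": [
    [0,0,0.0005,0,0],
    [0,0,0.001,0,0],
    [0,0,0.001,0,0],
    [0,0,0.001,0,0],
    [0,0,0.001,0,0],
    [0,0,0.001,0,0],
    [0,0,0.001,0,0],
    [0,0,0.001,0,0]
  ]
}}

```text
clock: 15.1
tcp_pos: [0.4626, 0.2631, 0.2602]
orientation: [0.007, 3.14, 0.001]
contact_force: [-2.0, -0.6, 7.0]
grip_width: 0.0002
gripper_force: 3.9
```

>>> {"api": "carry_out", "payload": {
  "moves": [
    [0,0,0.0005,0,0],
    [0,0,0.001,0,0],
    [0,0,0.001,0,0],
    [0,0,0.001,0,0],
    [0,0,0.001,0,0],
    [0,0,0.001,0,0],
    [0,0,0.001,0,0],
    [0,0,0.001,0,0]
  ]
}}

```text
clock: 15.9
tcp_pos: [0.4627, 0.2631, 0.2593]
orientation: [0.007, 3.14, 0.001]
contact_force: [-2.4, -0.4, 8.3]
grip_width: -0.0002
gripper_force: 4.2
```

>>> {"api": "carry_out", "payload": {
  "moves": [
    [0,0,0.0005,0,0],
    [0,0,0.001,0,0],
    [0,0,0.001,0,0],
    [0,0,0.001,0,0],
    [0,0,0.001,0,0],
    [0,0,0.001,0,0],
    [0,0,0.001,0,0],
    [0,0,0.001,0,0]
  ]
}}

```text
clock: 16.7
tcp_pos: [0.4628, 0.2631, 0.2584]
orientation: [0.007, 3.14, 0.001]
contact_force: [-1.5, -0.2, 8.7]
grip_width: 0.0003
gripper_force: 4.4
```

>>> {"api": "carry_out", "payload": {
  "moves": [
    [0,0,0.0005,0,0],
    [0,0,0.001,0,0],
    [0,0,0.001,0,0],
    [0,0,0.001,0,0],
    [0,0,0.001,0,0],
    [0,0,0.001,0,0],
    [0,0,0.001,0,0],
    [0,0,0.001,0,0]
  ]
}}

```text
clock: 17.5
tcp_pos: [0.4629, 0.2631, 0.2577]
orientation: [0.007, 3.14, 0.001]
contact_force: [-2.4, -1.1, 11.7]
grip_width: -0.0001
gripper_force: 5.9
```

>>> {"api": "carry_out", "payload": {
  "moves": [
    [0,0,0.0005,0,0],
    [0,0,0.001,0,0],
    [0,0,0.001,0,0],
    [0,0,0.001,0,0],
    [0,0,0.001,0,0],
    [0,0,0.001,0,0],
    [0,0,0.001,0,0],
    [0,0,0.001,0,0]
  ]
}}

```text
clock: 18.3
tcp_pos: [0.463, 0.2631, 0.2574]
orientation: [0.007, 3.139, 0.002]
contact_force: [-4.3, -1.9, 18.4]
grip_width: 0.0001
gripper_force: 9.2
```

The stop is felt at TCP z ≈ 0.258, so the third click is near 0.261. Backing off to about 0.259, past the click and clear of the stop.

>>> {"api": "carry_out", "payload": {
  "moves": [
    [0,0,-0.0005,0,0],
    [0,0,-0.001,0,0],
    [0,0,-0.0015,0,0],
    [0,0,-0.002,0,0],
    [0,0,-0.0025,0,0],
    [0,0,-0.0025,0,0],
    [0,0,-0.0025,0,0],
    [0,0,-0.0025,0,0]
  ]
}}

```text
clock: 19.1
tcp_pos: [0.4628, 0.2631, 0.2589]
orientation: [0.007, 3.14, 0.001]
contact_force: [-3.5, -1.5, 9.0]
grip_width: -0.0004
gripper_force: 4.4
```

```bash
python3 -c "
from h import *
to(.461,.263,.2592,np.pi/2)
b=r.grab_frame('side')[:,:,::-1]
cv2.imwrite('pics/g7.png',cv2.resize(b,(800,600),interpolation=2));to(.461,.263,.2592)"
```

```text
clock 19.1 tcp [0.4628 0.2631 0.2589] yaw 1.5666 j [-0.7   0.44  0.08  2.02 -0.05  0.68  0.98] F [-3.5 -1.5  9. ] w -0.0004 4.40981850028038 
 shift [ 0.0018 -0.0001 -0.0003] roll -0.004216242365032263 tilt [ 1.6e-03  7.0e-04 -1.0e+00]
clock 19.15 tcp [0.4628 0.2631 0.2589] yaw 1.5665 j [-0.7   0.44  0.08  2.02 -0.05  0.68  0.98] F [-2.3 -0.8  8.7] w 0.0 4.410209208726883 
 shift [ 0.0018 -0.0001 -0.0003] roll None tilt [ 1.7e-03  8.0e-04 -1.0e+00]
```

View pics/g7.png

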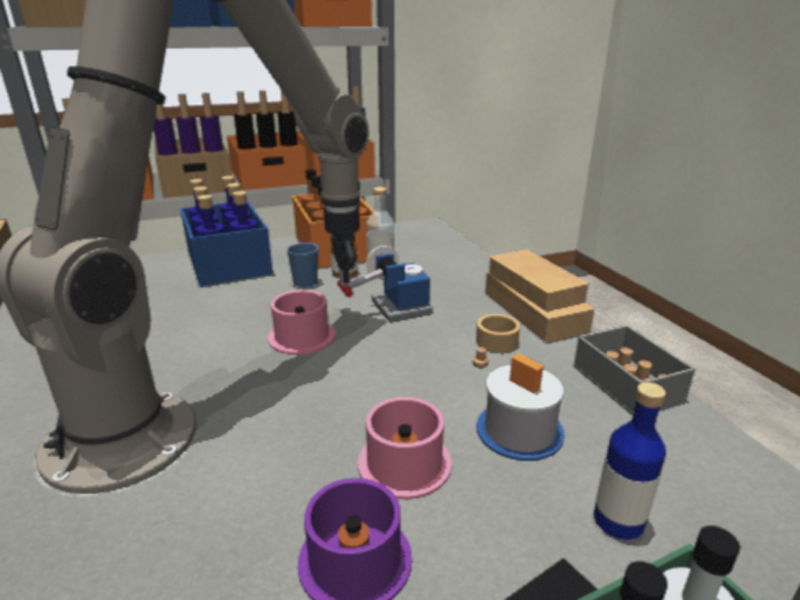

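The lever bar (345,287) is held down below level by the fingertips. The lid sits flush on the steel pot (525,395) and the other things stand where they were. Handing in.

```bash
python3 -c "
from bench import r
print(r.hand_in())"
```

```text
the job is handed in; nothing more can be done
None
```

The lid sits flush on the steel pot and is released, and the robot was holding the lever at its third click (about 9 N, just short of the stop) when I handed the job in at about 19 s; the hand-in returned no verdict.

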